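# Clear the multimeter's cradle and put the meter away

## Robot

A 6-joint arm with a two-finger parallel gripper is mounted at the origin on the work surface. World frame = base frame: x ahead of the robot, y to its left, z up, the work surface at z = 0. Lengths are in m, angles in rad, forces in N, time in s.
With the tool pointing down it reaches from about 0.4 to 0.825 m from the base axis. Payload 7 kg.
Tool frame: the origin (TCP) lies midway between the tips of the shut fingers; the grasp point (between the pads) lies 19 mm behind it; z points along the fingers, y is the line along which they close (so a half turn about z gives the same grasp; the last joint's range is limited). The gripper opens to 88 mm and grips with 3 to 60 N. Pads are 19 mm wide; open, the fingers measure 130 mm over their backs; the gripper's body (78 mm by 193 mm) begins 47 mm behind the grasp point.
Start: joints at [1.535, 0.359, 0.012, 0, -1.224, -0.288], TCP at [0.215, 0.64, 0.227] pointing down, gripper open.
Joint ranges: [-3.07, 3.07], [-1.43, 2.12], [-1.02, 1.25], [-3.03, 1.67], [-3.05, -0], [-3.03, 3.03]. Speed limits (rad/s): [2.39, 2.39, 3.01, 3.14, 3.14, 3.14].

## Interface

Orientations are given as [roll, pitch, yaw] about the fixed x, y, z axes, in that order (R = Rz(yaw) Ry(pitch) Rx(roll)).
In Python, from station import get_state, grab_frame, calibration, job_done, boxes_of, regions_of, spot_point gives the robot as it stands. The module is installed in compiled form; this text tells all that it offers.
- The arm moves only by the tool arm_command, never from a script. Its argument "commands" is a list of rows, each an object of numbers: "tx", "ty", "tz": the shift along the tool's x, y, z each as a share of 25 cm, from -1 to 1; "twist": the turn about the tool's z as a share of 180 degrees, from -1 to 1. A call has exactly 8 rows; each row is the pose to reach, as a shift and turn from the pose commanded when the call began, along the tool's axes at that moment, turning the shorter way round; what a row does not reach only later rows make up. A row lasts 1/12 s, in which the tool goes at most 41.7 mm and 7.16 degrees, less where a joint would pass 70% of its speed; a pose out of reach is approached as far as the arm can. A call with a number of a shift or a turn outside -1 to 1 is refused whole. A call with a gripper value outside its range is refused whole. "claw" is the opening, from 0 (shut) to 1 (fully open), set as the call begins (left out, the last holds). The fingers move at their own pace and stop on an object; "grip_force" is the grip in N (left out, the last holds). Time passes only in rows, so rows that repeat a pose let the fingers close, or fill a call up. It gives the time, the measured TCP pose, the force, the opening and the grip force at its end, in the units of the state.
- get_state(): the state, without advancing time (a new reading comes with each control period).
- grab_frame(name): name is "scene" or "top"; returns the picture (384x512x3 uint8, red, green, blue); there is no depth.
- calibration(name): a dict with "camera_matrix" (3x3 intrinsics, pixels), "extrinsics" (4x4, takes a point from camera to world coordinates). Camera axes: x right, y down, z forward; pixel columns grow to the right and rows downward; lengths in m; the calibration is good to about 2 mm. A picture is of the moment at which its call begins. calibration takes no time and is no camera call.
- job_done(): hands the job in; it is judged then, once.
Trained networks look in the newest picture that a camera, given by its name, has taken for a name from the list of things; names that differ only in an ending like _2 or _b are one class to them, and where a whole thing is asked for, a point or a joint stands for the part that bears it (a point fixed in the world has none). Each returns a list of dicts, best first, with "score" (0 to 1); they miss things now and then, are a little off and sometimes report something else, mostly with a low value. They report only what shows in the picture. A call takes as long as a camera call. They do not tell look-alikes from the thing itself.
- boxes_of(query, camera): "rect" ([left, top, right, bottom] in pixels, round what is visible of it).
- regions_of(query, camera): "region" (384x512 bool, what is visible of it) and "rect" ([left, top, right, bottom] in pixels, round what is visible of it).
- spot_point(query, camera): "uv" ([column, row] in pixels: a listed point, or the origin of a listed thing).
The state is a dict: "t": time; "q": joint angles; "qd": joint speeds; "joint_efforts": joint torques, N m; "eef_pos": TCP position; "ee_rot": TCP orientation; "force": force on the tool from outside, world axes, zero at the start; "moment": the same for the moment, N m; "width": finger opening in m; "gripper_force": force on a finger pad.
Only numpy, scipy, OpenCV 4.12 (cv2) and the standard library are available. Lean on these libraries where they do the work, as an engineer would, in place of code of your own. Each camera call takes 0.05 s, during which the arm holds its last target. There are 200 camera calls.

## Task

Somebody has left the roll of blue tape in the multimeter's cork-lined cradle. Take the blue roll out and lay it flat in the empty white tray, then lay the red multimeter, face up and lengthwise (either way round), flat on the floor of the cradle; set the meter down gently, do not drop it.

Things in the scene. Friction and masses are not known exactly. Their poses are not given: they have to be found in the camera images.
- tape: Roll of blue tape on a cardboard core, lying flat: a ring of outer diameter 64 mm, hole 38 mm, height 36 mm, 0.1 kg or so. Starts inside the cradle, on its floor, not always at its middle. Origin: centre of its underside, z up along its axis. A black roll of the same size lies elsewhere on the bench and is not meant.
- meter: Red hand-held multimeter lying face up (black face with screen and dial) on the bench: a block 150 mm long (its x), 58 mm wide (its y), 42 mm high (the dial stands 8 mm higher), about 0.3 kg. Origin: centre of its underside; the screen is at its +x end. A yellow meter of the same shape lies elsewhere and is not meant.
- cradle: The red meter's cradle, fixed to the bench: a shallow rectangular holder with an aluminium rim and a cork floor, outside 196 mm (its x) by 106 mm (its y), inside 180 by 90 mm. Origin: centre of its underside on the bench; the floor lies 6 mm and the top of the rim 14 mm above the origin, so the rim stands 8 mm above the floor.
- tray: Empty square white plastic tray, fixed to the bench: outside 150 by 150 mm, walls 5 mm thick, inside 140 by 140 mm, top of the walls 22 mm and inner floor 5 mm above the bench. Origin: centre of its underside; x and y run along its sides.
Mind the look-alikes: they are no part of the job. Several things look just like the meter: the one meant starts nearest to the robot's base.

How it is judged:
By the outcome, as a careful person would: the job done as asked, in the order asked, and still so for the second after the job is handed in, with the robot touching nothing.
It also fails if it takes over 64 s, if anything falls off the work surface, if the arm or the gripper's body presses on something with over 40 N, if the wrist force passes 120 N, or if a joint passes its speed limit or range.

## Working session

There is one attempt and no reset: what is moved stays moved. The work goes in short steps, Python scripts to look and compute and a tool call to move; the robot and the scene stay as the last step left them, time stands still between calls to the robot, and variables do not carry over. Pictures are saved under pics/ and viewed, at most 10 in all, crops included, and the job is handed in when it is done.

Besides the shell and the picture viewer there is one more tool, called after ">>>" by a JSON object that holds its "api" and its "payload". arm_command: Moves the arm, as the interface text tells. Shift numbers are shares of 25 cm and turn numbers shares of 180 degrees, none past 1 either way. Its arguments: {"type":"object","properties":{"commands":{"type":"array"},"claw":{"type":"number"},"grip_force":{"type":"number"}},"required":["commands"]}

```bash
mkdir -p pics; cat > h.py <<'E'
import numpy as np, cv2
from station import *
def ray(cam,uv,z):
    c=calibration(cam);K=np.array(c["camera_matrix"]);T=np.array(c["extrinsics"])
    d=T[:3,:3]@np.linalg.inv(K)@np.array([uv[0],uv[1],1.]);o=T[:3,3]
    return (o+d*(z-o[2])/d[2])
def save(cam,n):
    f=grab_frame(cam);cv2.imwrite(f"pics/{n}.png",cv2.cvtColor(f,cv2.COLOR_RGB2BGR));return f
def minrect(mask,cam,z):
    cs,_=cv2.findContours(mask.astype(np.uint8),cv2.RETR_EXTERNAL,cv2.CHAIN_APPROX_NONE)
    c=max(cs,key=cv2.contourArea)[:,0]
    P=np.array([ray(cam,p,z)[:2] for p in c],np.float32)*1000
    (x,y),(w,h),a=cv2.minAreaRect(P)
    if w<h: w,h,a=h,w,a+90
    return np.round([x,y,w,h,a],1)
E
cat > a.py <<'E'
from h import *
print(get_state())
for c in("top","scene"):
    f=save(c,c+"0");print(np.round(calibration(c)["extrinsics"],3).tolist())
for n,z in(("tape",.042),("meter",.042),("cradle",.014),("tray",.022)):
    for r in regions_of(n,"top"):
        m=r["region"];print(n,round(r["score"],2),np.round(r["rect"]),minrect(m,"top",z),cv2.mean(grab_frame("top"),m.astype(np.uint8))[:3])
E
python3 a.py
```

```text
{'t': 0.0, 'q': array([ 1.53511528e+00,  3.59393903e-01,  1.10244462e-02, -3.64197967e-04,
       -1.22411019e+00, -2.88104440e-01]), 'qd': array([-0.00105692,  0.00023671, -0.00072512, -0.00093934, -0.00034921,
        0.00107248]), 'joint_efforts': array([-3.04603818e-04, -5.82714272e+01,  2.93052453e+01,  6.99722573e+00,
        6.85457155e-03, -1.72159080e-04]), 'eef_pos': array([0.21461777, 0.63942933, 0.22560065]), 'ee_rot': array([ 3.13988143e+00, -1.50085132e-04, -3.23909398e-01]), 'force': array([-0.15837648, -0.34531634, -0.37144859]), 'moment': array([ 0.02635788, -0.00636626,  0.0491187 ]), 'gripper_force': 0.0, 'width': 0.0876742819925628}
[[0.015, -0.984, 0.176, 0.241], [-1.0, -0.016, -0.001, 0.15], [0.004, -0.176, -0.984, 1.609], [0.0, 0.0, 0.0, 1.0]]
[[-0.142, 0.616, -0.775, 1.539], [0.99, 0.087, -0.112, 0.294], [-0.002, -0.783, -0.622, 0.873], [0.0, 0.0, 0.0, 1.0]]
tape 0.78 [302. 162. 324. 181.] [579.5 -29.8  64.5  62.8 180. ] (92.85294117647058, 115.41176470588235, 181.55882352941177)
meter 0.81 [192. 180. 227. 228.] [481.2 296.2 157.3  59.9  29.6] (163.49236192714454, 79.99294947121034, 73.24911868390129)
meter 0.79 [226. 130. 269. 161.] [673.9 182.9 152.   70.7  76.5] (163.3819209039548, 71.16610169491526, 63.76610169491526)
meter 0.6 [164. 136. 212. 160.] [666.9 384.7 151.1  68.  103.9] (161.49588719153937, 72.53466509988249, 66.10575793184489)
meter 0.58 [ 87. 206. 132. 248.] [391.2 614.4 158.5  64.   58.6] (161.77056277056278, 79.16233766233766, 73.59740259740259)
cradle 0.86 [288. 152. 328. 214.] [552.7 -22.3 195.7 106.  168.6] (236.37061994609167, 195.59838274932616, 145.15633423180594)
tray 0.93 [365. 170. 411. 216.] [ 525.3 -294.9  158.1  153.8   89.3] (248.466885861907, 245.79145138562706, 245.15453264443403)
```

View pics/top0.png

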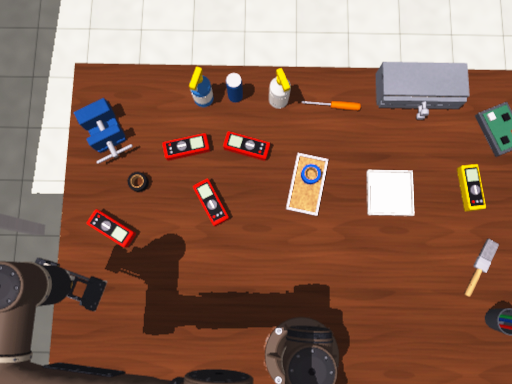

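View pics/scene0.png

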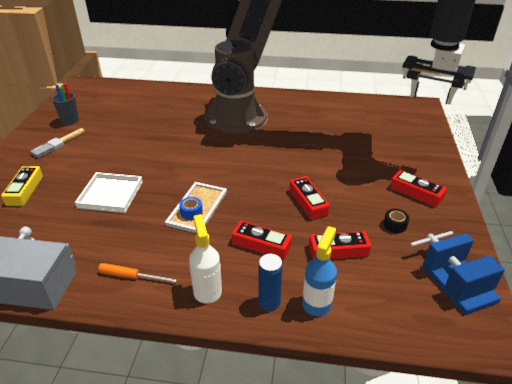

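The top view shows the cradle with the blue roll at (312,174) and the tray at (390,192). The red meter nearest the base is at (212,201). The other reds are at (187,146), (247,145) and (111,227), with the yellow one at (472,187) and the black roll at (138,182). The scene view agrees. I'll refine the poses by silhouette fit.

```bash
cat >> h.py <<'E'
from scipy.optimize import minimize
S={"meter":(.150,.058,.042),"cradle":(.196,.106,.014),"tray":(.150,.150,.022)}
def proj(cam,P):
    c=calibration(cam);T=np.linalg.inv(np.array(c["extrinsics"]))
    p=(P@T[:3,:3].T+T[:3,3])@np.array(c["camera_matrix"]).T
    return (p[:,:2]/p[:,2:]).astype(np.float32)
def fit(name,p0,masks,z0=0.):
    H=[]
    for cam,m in masks:
        mm=cv2.resize(m.astype(np.float32),None,fx=4,fy=4,interpolation=cv2.INTER_LINEAR)>.5
        cs,_=cv2.findContours(mm.astype(np.uint8),cv2.RETR_EXTERNAL,cv2.CHAIN_APPROX_NONE)
        H.append((cam,cv2.convexHull((max(cs,key=cv2.contourArea)[:,0]+.5).astype(np.float32)/4-np.float32(.5))))
    if name=="tape":
        a=np.linspace(0,2*np.pi,40);B=np.array([[.032*np.cos(t),.032*np.sin(t),z] for t in a for z in(0,.036)])
    else:
        l,w,h=S[name];B=np.array([[sx*l/2,sy*w/2,z] for sx in(1,-1) for sy in(1,-1) for z in(0,h)])
    def cost(p,only=None):
        c,s=np.cos(p[2]),np.sin(p[2]);P=B@np.array([[c,s,0],[-s,c,0],[0,0,1]])+[p[0],p[1],z0];t=0
        for cam,h in H:
            if only and cam!=only: continue
            q=cv2.convexHull(proj(cam,P));i=cv2.intersectConvexConvex(q,h)[0]
            t+=1-i/(cv2.contourArea(q)+cv2.contourArea(h)-i)
        return t
    p0=np.array(p0,float)
    r=minimize(cost,p0,method="Nelder-Mead",options=dict(initial_simplex=np.vstack([p0]+[p0+d for d in np.diag([.008,.008,.08])]),xatol=1e-5,fatol=1e-6))
    return np.round([*r.x[:2]*1000,np.degrees(r.x[2]),r.fun],2)
E
cat > b.py <<'E'
from h import *
G={"tape":(.58,-.03,0),"meter":(.483,.298,.517),"cradle":(.553,-.022,-.2),"tray":(.525,-.295,0)}
for n,g in G.items():
    z=.006 if n=="tape" else 0.; M=[]
    for cam in("top","scene"):
        grab_frame(cam); best=None
        u=proj(cam,np.array([[g[0],g[1],z+.02]]))[0]
        for r in regions_of(n,cam):
            b=r["rect"];d=np.hypot((b[0]+b[2])/2-u[0],(b[1]+b[3])/2-u[1])
            if d<15 and (best is None or d<best[0]): best=(d,r["region"],r["score"],b)
        if best is not None:
            M.append((cam,best[1])); print(n,cam,round(best[2],2),np.round(best[3]),fit(n,g,M[-1:],z))
    if len(M)==2: print(n,"both",fit(n,g,M,z))
E
python3 b.py
```

```text
tape top 0.7 [301. 163. 322. 183.] [ 5.834e+02 -3.249e+01  1.850e+00  7.000e-02]
tape scene 0.82 [178. 198. 204. 219.] [ 5.8106e+02 -2.7220e+01  4.8700e+00  7.0000e-02]
tape both [ 5.8211e+02 -3.0740e+01  1.8000e+00  2.3000e-01]
meter top 0.78 [198. 180. 229. 227.] [4.8523e+02 2.9772e+02 2.9600e+01 1.0000e-01]
cradle top 0.97 [288. 151. 330. 213.] [ 5.5345e+02 -2.1530e+01 -1.1040e+01  2.0000e-02]
cradle scene 0.67 [166. 183. 228. 233.] [ 4.995e+02 -6.430e+00 -1.113e+01  4.500e-01]
cradle both [ 5.5352e+02 -2.0700e+01 -1.1280e+01  5.5000e-01]
tray top 0.61 [366. 169. 411. 215.] [ 5.2739e+02 -2.9786e+02  1.6900e+00  4.0000e-02]
tray scene 0.56 [ 75. 176. 142. 212.] [ 5.2703e+02 -2.9335e+02 -4.8000e-01  3.0000e-02]
tray both [ 5.2630e+02 -2.9581e+02  9.8000e-01  1.1000e-01]
```

```bash
cat > c.py <<'E'
from h import *
G={"tape":(.582,-.031,0),"meter":(.485,.298,.517)}
def cmask(n,cam,f,g,z):
    u=proj(cam,np.array([[g[0],g[1],z+.02]]))[0]
    h=cv2.cvtColor(f,cv2.COLOR_RGB2HSV);H,Sa,V=[h[...,i].astype(int) for i in range(3)]
    m=((H>105)&(H<130)&(Sa>110)) if n=="tape" else (((H<6)|(H>173))&(Sa>170)&(V>90))
    k,l,st,c=cv2.connectedComponentsWithStats(m.astype(np.uint8))
    near=[i for i in range(1,k) if st[i,4]>30 and np.hypot(*(c[i]-u))<15]
    i=max(near,key=lambda i:st[i,4]);print(n,cam,st[i]);return l==i
if __name__=="__main__":
    F={c:grab_frame(c) for c in("top","scene")}
    for n,g in G.items():
        z=.006 if n=="tape" else 0.
        M=[(c,cmask(n,c,F[c],g,z)) for c in F]
        for k in(M[:1],M[1:],M): print(n,fit(n,g,k,z).tolist())
E
python3 c.py
```

```text
tape top [301 164  20  20 162]
tape scene [180 197  22  23 267]
tape [582.31, -31.89, 1.27, 0.06]
tape [576.78, -29.42, -0.4, 0.11]
tape [580.89, -30.8, -0.32, 0.22]
meter top [193 178  36  48 402]
meter scene [289 176  41  44 673]
meter [482.88, 298.68, 29.02, 0.08]
meter [477.47, 301.25, 28.84, 0.03]
meter [479.8, 300.24, 29.7, 0.15]
```

>>> {"api": "arm_command", "payload": {"commands": [{"tx": 0.06, "ty": 0.055}, {"tx": 0.16, "ty": 0.15}, {"tx": 0.28, "ty": 0.26}, {"tx": 0.4, "ty": 0.37}, {"tx": 0.52, "ty": 0.48}, {"tx": 0.64, "ty": 0.59}, {"tx": 0.76, "ty": 0.7}, {"tx": 0.88, "ty": 0.81}], "claw": 1}}

```text
invalid input
```

>>> {"api": "arm_command", "payload": {"commands": [{"tx": 0.12, "ty": 0.11}, {"tx": 0.24, "ty": 0.22}, {"tx": 0.36, "ty": 0.33}, {"tx": 0.48, "ty": 0.44}, {"tx": 0.6, "ty": 0.55}, {"tx": 0.72, "ty": 0.66}, {"tx": 0.84, "ty": 0.77}, {"tx": 0.92, "ty": 0.85}]}}

```text
invalid input
```

```bash
cat > to.py <<'E'
import sys; from h import *
x,y,z,psi=map(float,sys.argv[1:5]); s=get_state(); p=s["eef_pos"]; a=s["ee_rot"][2]
d=np.array([x,y,z])-p; c,k=np.cos(a),np.sin(a)
w=(a-np.radians(psi)+np.pi)%(2*np.pi)-np.pi
print("t",round(s["t"],2),"pos",np.round(p,4),"psi",round(np.degrees(a),2),"q6",round(s["q"][5],2),"w",round(s["width"],4),"F",np.round(s["force"],1))
print("tx %.4f ty %.4f tz %.4f twist %.4f"%((c*d[0]+k*d[1])/.25,(k*d[0]-c*d[1])/.25,-d[2]/.25,w/np.pi))
E
python3 to.py .580 -.031 .1 -11.1
```

```text
t 1.55 pos [0.2148 0.6399 0.2266] psi -18.55 q6 -0.29 w 0.0876 F [-0.4  0.2 -0.1]
tx 2.2387 ty 2.0794 tz 0.5063 twist -0.0414
```

>>> {"api": "arm_command", "payload": {"commands": [{"tx": 0.06, "ty": 0.055, "tz": 0, "twist": 0}, {"tx": 0.16, "ty": 0.15, "tz": 0, "twist": 0}, {"tx": 0.28, "ty": 0.26, "tz": 0, "twist": 0}, {"tx": 0.4, "ty": 0.37, "tz": 0, "twist": 0}, {"tx": 0.52, "ty": 0.48, "tz": 0, "twist": 0}, {"tx": 0.64, "ty": 0.59, "tz": 0, "twist": 0}, {"tx": 0.76, "ty": 0.7, "tz": 0, "twist": 0}, {"tx": 0.88, "ty": 0.81, "tz": 0, "twist": 0}], "claw": 1, "grip_force": 20}}

```text
t: 2.22
eef_pos: [0.3594, 0.3761, 0.2269]
ee_rot: [-3.141, -0.0, -0.323]
force: [1.5, -0.1, 0.9]
width: 0.0877
gripper_force: 0.0
```

>>> {"api": "arm_command", "payload": {"commands": [{"tx": 0.11, "ty": 0.1, "tz": 0, "twist": 0}, {"tx": 0.22, "ty": 0.205, "tz": 0, "twist": -0.005}, {"tx": 0.33, "ty": 0.31, "tz": 0, "twist": -0.01}, {"tx": 0.44, "ty": 0.41, "tz": 0, "twist": -0.015}, {"tx": 0.55, "ty": 0.515, "tz": 0, "twist": -0.02}, {"tx": 0.66, "ty": 0.62, "tz": 0, "twist": -0.025}, {"tx": 0.77, "ty": 0.72, "tz": 0, "twist": -0.03}, {"tx": 0.86, "ty": 0.8, "tz": 0, "twist": -0.035}]}}

```text
t: 2.88
eef_pos: [0.4998, 0.1177, 0.227]
ee_rot: [-3.141, -0.001, -0.213]
force: [0.6, 0.3, -0.4]
width: 0.0877
gripper_force: 0.0
```

```bash
python3 to.py .580 -.031 .1 -11.1
```

```text
t 2.88 pos [0.4998 0.1177 0.227 ] psi -12.23 q6 0.74 w 0.0877 F [ 0.6  0.3 -0.4]
tx 0.4394 ty 0.5133 tz 0.5079 twist -0.0063
```

>>> {"api": "arm_command", "payload": {"commands": [{"tx": 0.09, "ty": 0.1, "tz": 0.05, "twist": 0}, {"tx": 0.18, "ty": 0.2, "tz": 0.12, "twist": 0}, {"tx": 0.26, "ty": 0.3, "tz": 0.2, "twist": 0}, {"tx": 0.33, "ty": 0.38, "tz": 0.28, "twist": -0.006}, {"tx": 0.39, "ty": 0.45, "tz": 0.36, "twist": -0.006}, {"tx": 0.43, "ty": 0.5, "tz": 0.44, "twist": -0.006}, {"tx": 0.44, "ty": 0.513, "tz": 0.5, "twist": -0.006}, {"tx": 0.44, "ty": 0.513, "tz": 0.508, "twist": -0.006}]}}

```text
t: 3.55
eef_pos: [0.5779, -0.0304, 0.0964]
ee_rot: [3.14, 0.005, -0.198]
force: [-0.1, 0.1, -0.0]
width: 0.0874
gripper_force: 0.0
```

```bash
python3 to.py .580 -.031 .019 -11.1; python3 -c "
from h import *
save('scene','s1')"; python3 -c "
import cv2;f=cv2.imread('pics/s1.png');cv2.imwrite('pics/s1c.png',cv2.resize(f[130:250,120:270],None,fx=5,fy=5))"
```

```text
t 3.55 pos [ 0.5779 -0.0304  0.0964] psi -11.32 q6 1.09 w 0.0874 F [-0.1  0.1 -0. ]
tx 0.0089 ty 0.0007 tz 0.3094 twist -0.0012
```

View pics/s1c.png

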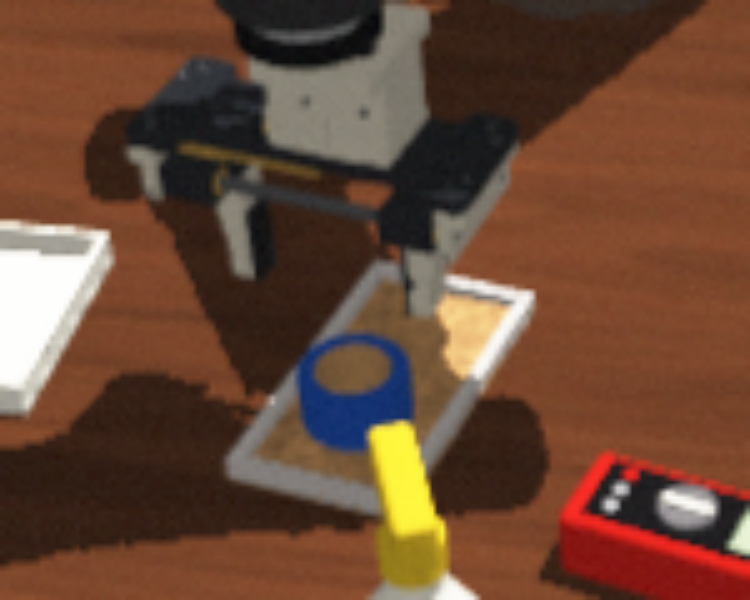

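The crop shows the open fingers (at about (250,270) and (420,300) in it) straddling the blue roll at (355,390), so I'm going down.

>>> {"api": "arm_command", "payload": {"commands": [{"tx": 0.005, "ty": 0, "tz": 0.06, "twist": 0}, {"tx": 0.005, "ty": 0, "tz": 0.12, "twist": 0}, {"tx": 0.005, "ty": 0, "tz": 0.18, "twist": 0}, {"tx": 0.005, "ty": 0, "tz": 0.23, "twist": 0}, {"tx": 0.005, "ty": 0, "tz": 0.27, "twist": 0}, {"tx": 0.005, "ty": 0, "tz": 0.3, "twist": 0}, {"tx": 0.005, "ty": 0, "tz": 0.31, "twist": 0}, {"tx": 0.005, "ty": 0, "tz": 0.31, "twist": 0}]}}

```text
t: 4.27
eef_pos: [0.5806, -0.0287, 0.0221]
ee_rot: [3.141, 0.0, -0.195]
force: [0.8, 0.3, 0.5]
width: 0.0878
gripper_force: 0.0
```

>>> {"api": "arm_command", "payload": {"commands": [{"tx": 0, "ty": 0, "tz": 0, "twist": 0}, {"tx": 0, "ty": 0, "tz": 0, "twist": 0}, {"tx": 0, "ty": 0, "tz": 0, "twist": 0}, {"tx": 0, "ty": 0, "tz": 0, "twist": 0}, {"tx": 0, "ty": 0, "tz": 0, "twist": 0}, {"tx": 0, "ty": 0, "tz": 0, "twist": 0}, {"tx": 0, "ty": 0, "tz": 0, "twist": 0}, {"tx": 0, "ty": 0, "tz": 0, "twist": 0}], "claw": 0.55, "grip_force": 20}}

```text
t: 4.93
eef_pos: [0.581, -0.0289, 0.0225]
ee_rot: [-3.141, -0.001, -0.195]
force: [-0.0, 0.0, 5.6]
width: 0.0636
gripper_force: 20.0
```

```bash
python3 to.py .580 -.031 .1 -11.1; python3 -c "
from h import *
print(get_state()['gripper_force'])"
```

```text
t 4.93 pos [ 0.581  -0.0289  0.0225] psi -11.17 q6 1.09 w 0.0636 F [-0.   0.   5.6]
tx -0.0021 ty 0.0088 tz -0.3099 twist -0.0004
20.00075210351497
```

>>> {"api": "arm_command", "payload": {"commands": [{"tx": 0, "ty": 0, "tz": -0.03, "twist": 0}, {"tx": 0, "ty": 0, "tz": -0.08, "twist": 0}, {"tx": 0, "ty": 0, "tz": -0.14, "twist": 0}, {"tx": 0, "ty": 0, "tz": -0.2, "twist": 0}, {"tx": 0, "ty": 0, "tz": -0.26, "twist": 0}, {"tx": 0, "ty": 0, "tz": -0.31, "twist": 0}, {"tx": 0, "ty": 0.05, "tz": -0.34, "twist": 0}, {"tx": 0, "ty": 0.12, "tz": -0.35, "twist": 0}]}}

```text
t: 5.6
eef_pos: [0.5754, -0.0581, 0.1111]
ee_rot: [-3.141, -0.002, -0.193]
force: [0.5, -0.3, -1.6]
width: 0.0635
gripper_force: 20.0
```

```bash
python3 to.py .527 -.296 .1 0
```

```text
t 5.6 pos [ 0.5754 -0.0581  0.1111] psi -11.07 q6 1.14 w 0.0635 F [ 0.5 -0.3 -1.6]
tx -0.0075 ty 0.9710 tz 0.0444 twist -0.0615
```

>>> {"api": "arm_command", "payload": {"commands": [{"tx": 0, "ty": 0.11, "tz": 0, "twist": -0.008}, {"tx": 0, "ty": 0.24, "tz": 0, "twist": -0.016}, {"tx": 0, "ty": 0.38, "tz": 0, "twist": -0.024}, {"tx": 0, "ty": 0.52, "tz": 0, "twist": -0.032}, {"tx": 0, "ty": 0.66, "tz": 0.01, "twist": -0.04}, {"tx": -0.004, "ty": 0.79, "tz": 0.02, "twist": -0.048}, {"tx": -0.006, "ty": 0.9, "tz": 0.03, "twist": -0.055}, {"tx": -0.008, "ty": 0.97, "tz": 0.044, "twist": -0.06}]}}

```text
t: 6.27
eef_pos: [0.5241, -0.2988, 0.0982]
ee_rot: [-3.141, 0.001, -0.007]
force: [1.4, 0.6, -1.2]
width: 0.0636
gripper_force: 20.0
```

```bash
python3 to.py .527 -.296 .0225 0
```

```text
t 6.27 pos [ 0.5241 -0.2988  0.0982] psi -0.41 q6 1.76 w 0.0636 F [ 1.4  0.6 -1.2]
tx 0.0113 ty -0.0111 tz 0.3030 twist -0.0023
```

>>> {"api": "arm_command", "payload": {"commands": [{"tx": 0.008, "ty": -0.006, "tz": 0.05, "twist": 0}, {"tx": 0.008, "ty": -0.006, "tz": 0.11, "twist": 0}, {"tx": 0.008, "ty": -0.006, "tz": 0.17, "twist": 0}, {"tx": 0.008, "ty": -0.006, "tz": 0.22, "twist": 0}, {"tx": 0.008, "ty": -0.006, "tz": 0.26, "twist": 0}, {"tx": 0.008, "ty": -0.006, "tz": 0.28, "twist": 0}, {"tx": 0.008, "ty": -0.006, "tz": 0.295, "twist": 0}, {"tx": 0.008, "ty": -0.006, "tz": 0.3, "twist": 0}]}}

```text
t: 6.93
eef_pos: [0.5277, -0.2945, 0.0232]
ee_rot: [-3.142, 0.001, -0.006]
force: [-0.5, -0.0, -1.9]
width: 0.0639
gripper_force: 20.0
```

```bash
python3 to.py .527 -.296 .0225 0; python3 -c "
from h import *
save('scene','s2')"; python3 -c "
import cv2;f=cv2.imread('pics/s2.png');cv2.imwrite('pics/s2c.png',cv2.resize(f[110:230,40:190],None,fx=5,fy=5))"
```

```text
t 6.93 pos [ 0.5277 -0.2945  0.0232] psi -0.37 q6 1.75 w 0.0639 F [-0.5 -0.  -1.9]
tx -0.0026 ty 0.0059 tz 0.0028 twist -0.0021
```

View pics/s2c.png

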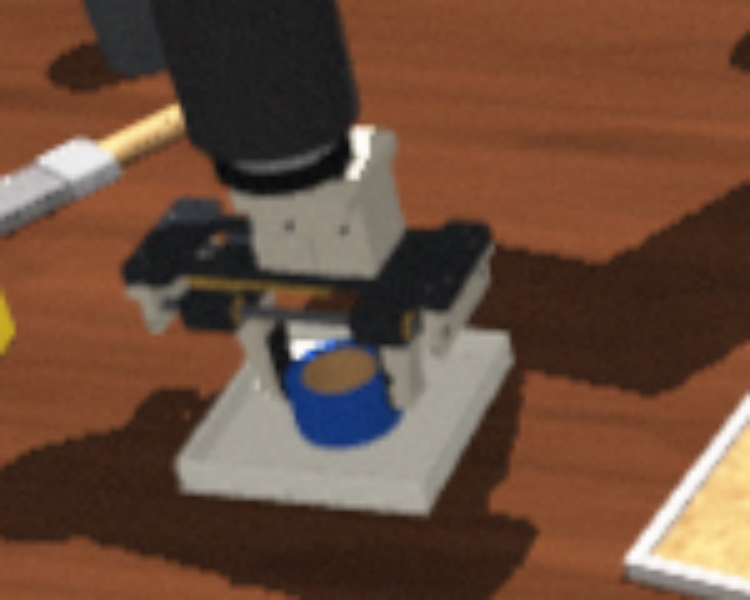

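The roll (crop (340,390)) is inside the tray, nearly on the floor. I'll lower it a touch and release.

>>> {"api": "arm_command", "payload": {"commands": [{"tx": 0, "ty": 0, "tz": 0.004, "twist": 0}, {"tx": 0, "ty": 0, "tz": 0.006, "twist": 0}, {"tx": 0, "ty": 0, "tz": 0.008, "twist": 0}, {"tx": 0, "ty": 0, "tz": 0.01, "twist": 0}, {"tx": 0, "ty": 0, "tz": 0.01, "twist": 0}, {"tx": 0, "ty": 0, "tz": 0.01, "twist": 0}, {"tx": 0, "ty": 0, "tz": 0.01, "twist": 0}, {"tx": 0, "ty": 0, "tz": 0.01, "twist": 0}]}}

```text
t: 7.65
eef_pos: [0.5282, -0.2945, 0.0216]
ee_rot: [3.141, -0.001, -0.006]
force: [0.0, 1.3, 5.0]
width: 0.0637
gripper_force: 20.0
```

>>> {"api": "arm_command", "payload": {"commands": [{"tx": 0, "ty": 0, "tz": 0, "twist": 0}, {"tx": 0, "ty": 0, "tz": 0, "twist": 0}, {"tx": 0, "ty": 0, "tz": 0, "twist": 0}, {"tx": 0, "ty": 0, "tz": -0.01, "twist": 0}, {"tx": 0, "ty": 0, "tz": -0.05, "twist": 0}, {"tx": 0, "ty": 0, "tz": -0.12, "twist": 0}, {"tx": 0, "ty": 0, "tz": -0.22, "twist": 0}, {"tx": 0, "ty": 0, "tz": -0.34, "twist": 0}], "claw": 0.92}}

```text
t: 8.32
eef_pos: [0.5268, -0.2942, 0.1063]
ee_rot: [-3.141, 0.003, -0.007]
force: [1.0, 0.1, 0.5]
width: 0.0806
gripper_force: 0.0
```

```bash
python3 to.py .480 .300 .15 29.3
```

```text
t 8.32 pos [ 0.5268 -0.2942  0.1063] psi -0.38 q6 1.75 w 0.0806 F [1.  0.1 0.5]
tx -0.2032 ty -2.3756 tz -0.1747 twist -0.1649
```

>>> {"api": "arm_command", "payload": {"commands": [{"tx": -0.007, "ty": -0.05, "tz": -0.02, "twist": 0}, {"tx": -0.014, "ty": -0.15, "tz": -0.06, "twist": 0}, {"tx": -0.02, "ty": -0.27, "tz": -0.1, "twist": 0}, {"tx": -0.03, "ty": -0.4, "tz": -0.14, "twist": 0}, {"tx": -0.04, "ty": -0.54, "tz": -0.17, "twist": 0}, {"tx": -0.05, "ty": -0.68, "tz": -0.17, "twist": 0}, {"tx": -0.06, "ty": -0.82, "tz": -0.17, "twist": 0}, {"tx": -0.07, "ty": -0.96, "tz": -0.17, "twist": 0}], "claw": 1}}

```text
t: 8.98
eef_pos: [0.5117, -0.0527, 0.1497]
ee_rot: [-3.141, -0.002, -0.007]
force: [0.4, 0.3, 0.1]
width: 0.0876
gripper_force: 0.0
```

>>> {"api": "arm_command", "payload": {"commands": [{"tx": -0.01, "ty": -0.13, "tz": 0, "twist": 0}, {"tx": -0.02, "ty": -0.26, "tz": 0, "twist": -0.02}, {"tx": -0.03, "ty": -0.38, "tz": 0, "twist": -0.04}, {"tx": -0.04, "ty": -0.5, "tz": 0, "twist": -0.06}, {"tx": -0.05, "ty": -0.62, "tz": 0, "twist": -0.09}, {"tx": -0.06, "ty": -0.74, "tz": 0, "twist": -0.11}, {"tx": -0.07, "ty": -0.85, "tz": 0, "twist": -0.14}, {"tx": -0.08, "ty": -0.95, "tz": 0, "twist": -0.16}]}}

```text
t: 9.65
eef_pos: [0.4932, 0.1851, 0.1495]
ee_rot: [-3.141, -0.001, 0.502]
force: [0.3, -0.6, -0.1]
width: 0.0877
gripper_force: 0.0
```

```bash
python3 to.py .480 .300 .1 29.3
```

```text
t 9.65 pos [0.4932 0.1851 0.1495] psi 28.75 q6 1.34 w 0.0877 F [ 0.3 -0.6 -0.1]
tx 0.1746 ty -0.4282 tz 0.1980 twist -0.0031
```

>>> {"api": "arm_command", "payload": {"commands": [{"tx": 0.04, "ty": -0.1, "tz": 0, "twist": 0}, {"tx": 0.08, "ty": -0.2, "tz": 0, "twist": 0}, {"tx": 0.12, "ty": -0.29, "tz": 0.03, "twist": -0.003}, {"tx": 0.15, "ty": -0.36, "tz": 0.07, "twist": -0.003}, {"tx": 0.165, "ty": -0.4, "tz": 0.11, "twist": -0.003}, {"tx": 0.172, "ty": -0.42, "tz": 0.15, "twist": -0.003}, {"tx": 0.174, "ty": -0.428, "tz": 0.18, "twist": -0.003}, {"tx": 0.174, "ty": -0.428, "tz": 0.198, "twist": -0.003}]}}

```text
t: 10.32
eef_pos: [0.4802, 0.2972, 0.0978]
ee_rot: [3.141, 0.002, 0.505]
force: [-0.3, -0.2, 0.3]
width: 0.0876
gripper_force: 0.0
```

```bash
python3 -c "
from h import *
save('scene','s3');save('top','t3')
a=cv2.imread('pics/s3.png')[110:230,240:390];b=cv2.imread('pics/t3.png')[140:240,150:275]
cv2.imwrite('pics/s3c.png',np.hstack([cv2.resize(a,(400,320)),cv2.resize(b,(400,320))]))"; python3 to.py .480 .300 .016 29.3
```

```text
t 10.42 pos [0.4804 0.2967 0.0982] psi 28.92 q6 1.18 w 0.0875 F [-0.  -0.6 -0.2]
tx 0.0050 ty -0.0122 tz 0.3286 twist -0.0021
```

View pics/s3c.png

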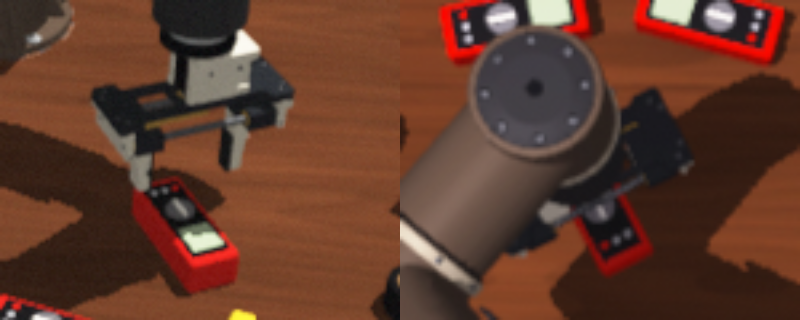

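The left crop shows the fingers (tips (142,185) and (232,165)) above and on either side of the meter's dial at (178,208). The right crop, from above, agrees. I'm going down.

>>> {"api": "arm_command", "payload": {"commands": [{"tx": 0.005, "ty": -0.012, "tz": 0.06, "twist": 0}, {"tx": 0.005, "ty": -0.012, "tz": 0.12, "twist": -0.002}, {"tx": 0.005, "ty": -0.012, "tz": 0.18, "twist": -0.002}, {"tx": 0.005, "ty": -0.012, "tz": 0.23, "twist": -0.002}, {"tx": 0.005, "ty": -0.012, "tz": 0.27, "twist": -0.002}, {"tx": 0.005, "ty": -0.012, "tz": 0.3, "twist": -0.002}, {"tx": 0.005, "ty": -0.012, "tz": 0.32, "twist": -0.002}, {"tx": 0.005, "ty": -0.012, "tz": 0.328, "twist": -0.002}]}}

```text
t: 11.08
eef_pos: [0.4805, 0.3009, 0.0167]
ee_rot: [3.141, 0.0, 0.511]
force: [-0.2, 0.0, 0.5]
width: 0.0875
gripper_force: 0.0
```

>>> {"api": "arm_command", "payload": {"commands": [{"tx": 0, "ty": 0, "tz": 0, "twist": 0}, {"tx": 0, "ty": 0, "tz": 0, "twist": 0}, {"tx": 0, "ty": 0, "tz": 0, "twist": 0}, {"tx": 0, "ty": 0, "tz": 0, "twist": 0}, {"tx": 0, "ty": 0, "tz": 0, "twist": 0}, {"tx": 0, "ty": 0, "tz": 0, "twist": 0}, {"tx": 0, "ty": 0, "tz": 0, "twist": 0}, {"tx": 0, "ty": 0, "tz": 0, "twist": 0}], "claw": 0.5, "grip_force": 35}}

```text
t: 11.75
eef_pos: [0.4806, 0.3014, 0.0175]
ee_rot: [-3.142, -0.0, 0.512]
force: [-0.6, -0.8, 5.3]
width: 0.0579
gripper_force: 35.0
```

```bash
python3 to.py .480 .300 .1 29.3
```

```text
t 11.75 pos [0.4806 0.3014 0.0175] psi 29.33 q6 1.18 w 0.0579 F [-0.6 -0.8  5.3]
tx -0.0048 ty 0.0038 tz -0.3302 twist 0.0002
```

>>> {"api": "arm_command", "payload": {"commands": [{"tx": 0, "ty": 0, "tz": -0.02, "twist": 0}, {"tx": 0, "ty": 0, "tz": -0.06, "twist": 0}, {"tx": 0, "ty": 0, "tz": -0.11, "twist": 0}, {"tx": 0, "ty": 0, "tz": -0.17, "twist": 0}, {"tx": 0, "ty": 0, "tz": -0.23, "twist": 0}, {"tx": 0, "ty": 0, "tz": -0.28, "twist": 0}, {"tx": 0, "ty": 0, "tz": -0.32, "twist": 0}, {"tx": 0, "ty": 0, "tz": -0.34, "twist": 0}]}}

```text
t: 12.42
eef_pos: [0.4808, 0.3017, 0.1038]
ee_rot: [-3.141, -0.002, 0.512]
force: [0.7, 0.3, -3.3]
width: 0.0578
gripper_force: 35.0
```

```bash
python3 to.py .552 -.021 .1 -11.1
python3 - <<'E'
from h import *
import c
F={k:grab_frame(k) for k in("top","scene")}
for r in regions_of("cradle","top"): print(r["score"],fit("cradle",(.553,-.022,-.19),[("top",r["region"])]))
grab_frame("scene")
for r in regions_of("cradle","scene"): print(r["score"],r["rect"],fit("cradle",(.553,-.022,-.19),[("scene",r["region"])]))
for r in regions_of("tape","top"): print("tape",r["rect"])
p=get_state()["eef_pos"]
try: print(fit("meter",(p[0],p[1],.512),[("scene",c.cmask("meter","scene",F["scene"],p[:2],p[2]-.0175))],p[2]-.0175),p)
except Exception as e: print(e)
E
```

```text
t 12.42 pos [0.4808 0.3017 0.1038] psi 29.33 q6 1.18 w 0.0578 F [ 0.7  0.3 -3.3]
tx -0.3839 ty 1.2649 tz 0.0153 twist 0.2246
0.93 [ 5.5357e+02 -2.3220e+01 -1.0750e+01  4.0000e-02]
0.78 [164.2, 182.4, 227.2, 233.4] [ 5.518e+02 -1.852e+01 -1.153e+01  4.000e-02]
tape [380.4, 180.3, 403.7, 201.8]
meter scene [302 170  31  26 448]
[4.7593e+02 3.0964e+02 1.9260e+01 4.5000e-01] [0.47995278 0.30083422 0.10116438]
```

>>> {"api": "arm_command", "payload": {"commands": [{"tx": -0.015, "ty": 0.05, "tz": 0, "twist": 0.01}, {"tx": -0.04, "ty": 0.13, "tz": 0, "twist": 0.03}, {"tx": -0.07, "ty": 0.23, "tz": 0, "twist": 0.05}, {"tx": -0.1, "ty": 0.33, "tz": 0, "twist": 0.07}, {"tx": -0.13, "ty": 0.43, "tz": 0, "twist": 0.09}, {"tx": -0.16, "ty": 0.53, "tz": 0, "twist": 0.11}, {"tx": -0.19, "ty": 0.63, "tz": 0, "twist": 0.13}, {"tx": -0.22, "ty": 0.73, "tz": 0, "twist": 0.15}]}}

```text
t: 13.38
eef_pos: [0.5215, 0.1134, 0.1015]
ee_rot: [3.141, 0.001, 0.037]
force: [0.2, -0.0, -4.3]
width: 0.0574
gripper_force: 35.0
```

```bash
python3 to.py .5525 -.021 .1 -11.1
```

```text
t 13.38 pos [0.5215 0.1134 0.1015] psi 2.1 q6 1.03 w 0.0574 F [ 0.2 -0.  -4.3]
tx 0.1041 ty 0.5417 tz 0.0059 twist 0.0733
```

>>> {"api": "arm_command", "payload": {"commands": [{"tx": 0.02, "ty": 0.09, "tz": 0, "twist": 0.015}, {"tx": 0.04, "ty": 0.19, "tz": 0, "twist": 0.03}, {"tx": 0.055, "ty": 0.29, "tz": 0, "twist": 0.045}, {"tx": 0.07, "ty": 0.38, "tz": 0, "twist": 0.058}, {"tx": 0.085, "ty": 0.45, "tz": 0, "twist": 0.068}, {"tx": 0.097, "ty": 0.51, "tz": 0, "twist": 0.073}, {"tx": 0.104, "ty": 0.54, "tz": 0, "twist": 0.073}, {"tx": 0.104, "ty": 0.542, "tz": 0.006, "twist": 0.073}]}}

```text
t: 14.05
eef_pos: [0.5533, -0.0207, 0.1001]
ee_rot: [3.141, 0.001, -0.191]
force: [0.6, 0.3, -3.3]
width: 0.0579
gripper_force: 35.0
```

```bash
python3 to.py .5525 -.021 .045 -11.1
```

```text
t 14.05 pos [ 0.5533 -0.0207  0.1001] psi -10.93 q6 1.06 w 0.0579 F [ 0.6  0.3 -3.3]
tx -0.0029 ty 0.0017 tz 0.2206 twist 0.0010
```

>>> {"api": "arm_command", "payload": {"commands": [{"tx": 0, "ty": 0, "tz": 0.04, "twist": 0}, {"tx": 0, "ty": 0, "tz": 0.08, "twist": 0}, {"tx": 0, "ty": 0, "tz": 0.12, "twist": 0}, {"tx": 0, "ty": 0, "tz": 0.16, "twist": 0.001}, {"tx": 0, "ty": 0, "tz": 0.2, "twist": 0.001}, {"tx": 0, "ty": 0, "tz": 0.225, "twist": 0.001}, {"tx": 0, "ty": 0, "tz": 0.235, "twist": 0.001}, {"tx": 0, "ty": 0, "tz": 0.24, "twist": 0.001}]}}

```text
t: 14.72
eef_pos: [0.5531, -0.019, 0.0398]
ee_rot: [3.141, 0.001, -0.191]
force: [0.3, -1.1, -3.4]
width: 0.0576
gripper_force: 35.0
```

```bash
python3 -c "
from h import *
save('scene','s4');save('top','t4')
a=cv2.imread('pics/s4.png')[120:240,120:270];b=cv2.imread('pics/t4.png')[130:230,245:370]
cv2.imwrite('pics/s4c.png',np.hstack([cv2.resize(a,(400,320)),cv2.resize(b,(400,320))]))"; python3 to.py .5525 -.021 .024 -11.1
```

```text
t 14.82 pos [ 0.5535 -0.019   0.0405] psi -10.98 q6 1.06 w 0.0577 F [ 1.   0.5 -2.9]
tx -0.0023 ty 0.0086 tz 0.0661 twist 0.0006
```

View pics/s4c.png

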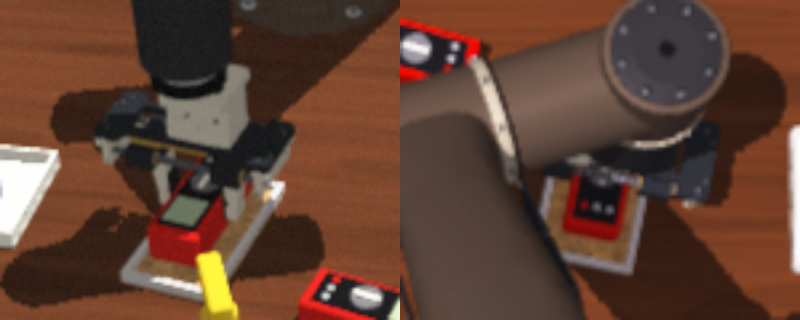

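```bash
python3 - <<'E'
from h import *
p=np.array([.5535,-.019]);a=np.radians(-11);R=np.array([[np.cos(a),-np.sin(a)],[np.sin(a),np.cos(a)]])
q=[np.r_[p+R@[.075,s*.029],z] for z in(.023,.065) for s in(1,-1)]
print("scene crop front corners L/R bottom, top",np.round((proj("scene",np.array(q))-[120,120])*2.667))
q=[np.r_[p+R@[-.075,s*.029],z] for z in(.023,.065) for s in(1,-1)]
print("top crop rear",np.round((proj("top",np.array(q))-[245,130])*[3.2,3.2]+[400,0]))
c=np.array([.5525,-.021]);q=[np.r_[c+R@[k*.098,s*.053],.014] for k in (1,-1) for s in(1,-1)]
print("cradle scene",np.round((proj("scene",np.array(q))-[120,120])*2.667).tolist(),"top",np.round((proj("top",np.array(q))-[245,130])*3.2+[400,0]).tolist())
E
```

```text
scene crop front corners L/R bottom, top [[198. 270.]
 [147. 258.]
 [194. 240.]
 [143. 227.]]
top crop rear [[556. 231.]
 [611. 243.]
 [559. 225.]
 [616. 237.]]
cradle scene [[209.0, 296.0], [116.0, 273.0], [281.0, 183.0], [196.0, 165.0]] top [[566.0, 71.0], [665.0, 91.0], [530.0, 250.0], [631.0, 271.0]]
```

Left crop: the meter, held level, has its front edge at (150–197, ~258), inside the cradle's front rim at (122–205, ~290). Right crop: its rear edge at row ~240 is inside the rim at ~265. The predicted positions agree to a few mm, so I'll lower it slowly.

>>> {"api": "arm_command", "payload": {"commands": [{"tx": 0, "ty": 0.005, "tz": 0.01, "twist": 0}, {"tx": 0, "ty": 0.007, "tz": 0.02, "twist": 0}, {"tx": 0, "ty": 0.008, "tz": 0.03, "twist": 0}, {"tx": 0, "ty": 0.008, "tz": 0.038, "twist": 0}, {"tx": 0, "ty": 0.008, "tz": 0.044, "twist": 0}, {"tx": 0, "ty": 0.008, "tz": 0.05, "twist": 0}, {"tx": 0, "ty": 0.008, "tz": 0.056, "twist": 0}, {"tx": 0, "ty": 0.008, "tz": 0.06, "twist": 0}]}}

```text
t: 15.48
eef_pos: [0.5529, -0.021, 0.0254]
ee_rot: [3.142, 0.0, -0.192]
force: [0.7, 0.1, -2.7]
width: 0.0578
gripper_force: 35.0
```

>>> {"api": "arm_command", "payload": {"commands": [{"tx": 0, "ty": 0, "tz": 0.001, "twist": 0}, {"tx": 0, "ty": 0, "tz": 0.002, "twist": 0}, {"tx": 0, "ty": 0, "tz": 0.003, "twist": 0}, {"tx": 0, "ty": 0, "tz": 0.004, "twist": 0}, {"tx": 0, "ty": 0, "tz": 0.005, "twist": 0}, {"tx": 0, "ty": 0, "tz": 0.006, "twist": 0}, {"tx": 0, "ty": 0, "tz": 0.006, "twist": 0}, {"tx": 0, "ty": 0, "tz": 0.006, "twist": 0}]}}

```text
t: 16.15
eef_pos: [0.553, -0.021, 0.0241]
ee_rot: [3.142, -0.0, -0.192]
force: [-0.1, -0.5, -2.7]
width: 0.0574
gripper_force: 35.0
```

>>> {"api": "arm_command", "payload": {"commands": [{"tx": 0, "ty": 0, "tz": 0.001, "twist": 0}, {"tx": 0, "ty": 0, "tz": 0.002, "twist": 0}, {"tx": 0, "ty": 0, "tz": 0.003, "twist": 0}, {"tx": 0, "ty": 0, "tz": 0.004, "twist": 0}, {"tx": 0, "ty": 0, "tz": 0.005, "twist": 0}, {"tx": 0, "ty": 0, "tz": 0.006, "twist": 0}, {"tx": 0, "ty": 0, "tz": 0.006, "twist": 0}, {"tx": 0, "ty": 0, "tz": 0.006, "twist": 0}]}}

```text
t: 16.82
eef_pos: [0.553, -0.021, 0.0234]
ee_rot: [3.142, -0.0, -0.192]
force: [-3.4, 1.0, 7.7]
width: 0.058
gripper_force: 35.0
```

>>> {"api": "arm_command", "payload": {"commands": [{"tx": 0, "ty": 0, "tz": 0, "twist": 0}, {"tx": 0, "ty": 0, "tz": 0, "twist": 0}, {"tx": 0, "ty": 0, "tz": 0, "twist": 0}, {"tx": 0, "ty": 0, "tz": 0, "twist": 0}, {"tx": 0, "ty": 0, "tz": -0.02, "twist": 0}, {"tx": 0, "ty": 0, "tz": -0.06, "twist": 0}, {"tx": 0, "ty": 0, "tz": -0.13, "twist": 0}, {"tx": 0, "ty": 0, "tz": -0.22, "twist": 0}], "claw": 0.95}}

```text
t: 17.48
eef_pos: [0.5521, -0.0213, 0.0778]
ee_rot: [3.141, 0.002, -0.192]
force: [0.1, 0.6, 0.3]
width: 0.0833
gripper_force: 0.0
```

>>> {"api": "arm_command", "payload": {"commands": [{"tx": 0, "ty": 0, "tz": -0.12, "twist": 0}, {"tx": 0, "ty": -0.05, "tz": -0.25, "twist": 0}, {"tx": 0, "ty": -0.15, "tz": -0.35, "twist": 0}, {"tx": 0, "ty": -0.27, "tz": -0.4, "twist": 0}, {"tx": 0, "ty": -0.4, "tz": -0.42, "twist": 0}, {"tx": 0, "ty": -0.54, "tz": -0.42, "twist": 0}, {"tx": 0, "ty": -0.68, "tz": -0.42, "twist": 0}, {"tx": 0, "ty": -0.8, "tz": -0.42, "twist": 0}]}}

```text
t: 18.15
eef_pos: [0.5914, 0.1774, 0.1841]
ee_rot: [-3.14, -0.001, -0.192]
force: [-0.0, -0.6, -0.0]
width: 0.0831
gripper_force: 0.0
```

>>> {"api": "arm_command", "payload": {"commands": [{"tx": 0, "ty": -0.1, "tz": 0, "twist": 0}, {"tx": 0, "ty": -0.2, "tz": 0, "twist": 0}, {"tx": 0, "ty": -0.3, "tz": 0, "twist": 0}, {"tx": 0, "ty": -0.4, "tz": 0, "twist": 0}, {"tx": 0, "ty": -0.45, "tz": 0, "twist": 0}, {"tx": 0, "ty": -0.48, "tz": 0, "twist": 0}, {"tx": 0, "ty": -0.5, "tz": 0, "twist": 0}, {"tx": 0, "ty": -0.5, "tz": 0, "twist": 0}]}}

```text
t: 18.82
eef_pos: [0.6149, 0.2981, 0.1827]
ee_rot: [3.142, 0.0, -0.192]
force: [-0.3, 0.4, 0.1]
width: 0.0834
gripper_force: 0.0
```

```bash
python3 -c "
from h import *
save('scene','s5');save('top','t5')
a=cv2.imread('pics/s5.png')[150:250,60:240];b=cv2.imread('pics/t5.png')[130:230,260:440]
cv2.imwrite('pics/s5c.png',np.vstack([cv2.resize(a,(540,300)),cv2.resize(b,(540,300))]))
for n,g in (('tape',(.528,-.295,0)),('cradle',(.553,-.021,-.19)),('meter',(.553,-.021,-.19))):
  for r in regions_of(n,'top'):
    f=fit(n,g,[('top',r['region'])],{'tape':.005,'meter':.006,'cradle':0}[n])
    if f[3]<.5: print(n,f)"
```

```text
tape [ 5.3147e+02 -2.9655e+02  1.9400e+00  1.5000e-01]
cradle [ 5.5347e+02 -2.2920e+01 -1.2570e+01  3.0000e-02]
meter [ 5.5391e+02 -2.4920e+01 -1.1830e+01  1.2000e-01]
```

View pics/s5c.png

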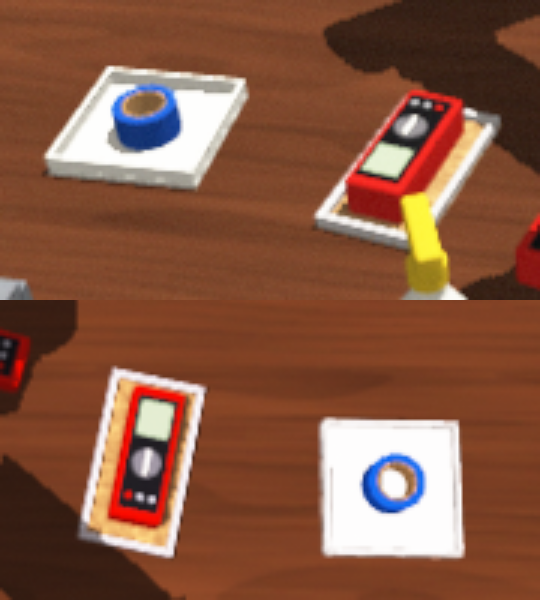

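The meter sits inside the rim, face up, and the roll is in the tray. The roll at (147,117) looks a little tilted, so I'll zoom in with the expected outline overlaid.

```bash
python3 - <<'E'
from h import *
o=[]
a=np.linspace(0,2*np.pi,60)
for n,cam,(r,c) in(("s5","scene",(165,75)),("t5","top",(165,360))):
    f=cv2.imread(f"pics/{n}.png")[r:r+50,c:c+60];g=cv2.resize(f,(400,333),interpolation=cv2.INTER_CUBIC);k=400/60
    g0=g.copy()
    for z in(.005,.041):
        P=np.c_[.528+.032*np.cos(a),-.2945+.032*np.sin(a),0*a+z]
        cv2.polylines(g,[np.round((proj(cam,P)-[c,r]+.5)*k).astype(np.int32)],True,(0,255,0),1)
    o.append(np.hstack([g0,g]))
cv2.imwrite("pics/z.png",cv2.resize(np.vstack(o),(720,600)))
E
```

```text
(no output)
```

View pics/z.png

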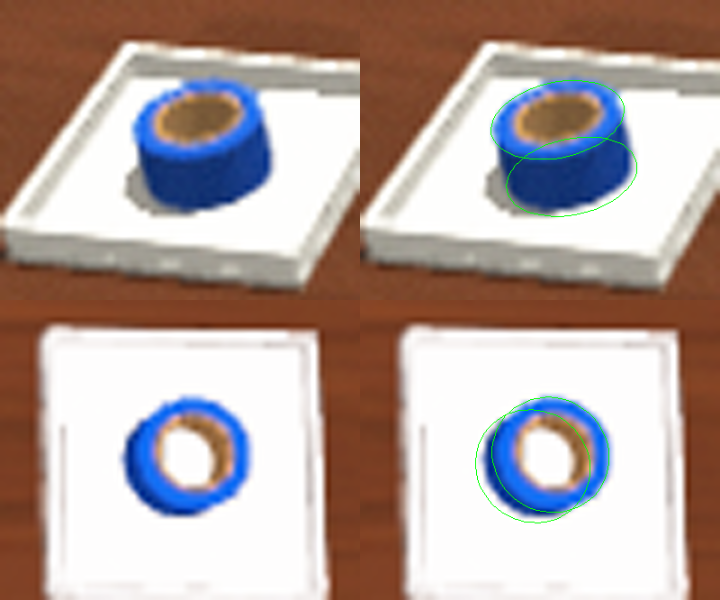

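The tilt is only perspective: a roll lying flat projects to the same outline (green), about (565,145) in the zoom. Handing in.

```bash
python3 -c "
from station import *
print(job_done())"
```

```text
the job is handed in; nothing more can be done
None
```

The blue roll lies flat in the white tray and the red meter lies face up and lengthwise on the cradle floor; the job was handed in at about 19 s, and no verdict came back.

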